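# Load two slide mailers into the spring magazine

### The arm

A 6-joint arm with a two-finger parallel gripper is mounted at the origin on a cart in front of the work surface, level with it; the furniture and walls round the work are solid. World frame = base frame: x ahead of the robot, y to its left, z up, the work surface at z = 0. Lengths are in m, angles in rad, forces in N, time in s.
With the tool pointing down it reaches from about 0.35 to 0.975 m from the base axis. Payload 4.9 kg.
Tool frame: the origin (TCP) lies at the very end of the fingers, on their centre line; the grasp point (between the pads) lies 19 mm behind it (ctrl.pinch_z is the distance from the TCP to the grasp point, in m); z points along the fingers, y is the direction in which the jaws open and shut (so a half turn about z gives the same grasp; the last joint's range is limited). The gripper opens to 85 mm and grips with 20 to 120 N. Pads are 22 mm wide; open, the fingers measure 114 mm over their backs; the gripper's body (76 mm by 85 mm) begins 54 mm behind the grasp point. The pads swing forward as they close: fully open they stand 13 mm farther back than shut.
Start: joints at [0.987, 0.053, 1.613, -0, 1.476, -0.119], TCP at [0.28, 0.559, 0.231] pointing down, gripper open.
Joint ranges: [-3.01, 3.01], [-1.01, 2.22], [0.06, 2.58], [-1.02, 4.17], [0.09, 2.62], [-3.14, 3.14]. Speed limits (rad/s): [2.57, 2.57, 3.14, 3.14, 3.14, 3.14].

### API

Orientations are given as a rotation vector (axis times angle).
In Python, from station import ctrl gives the robot as it stands.
- The arm moves only by the tool carry_out, never from a script. Its argument "series" is a list of rows, each a list of 7 numbers: the shift along the world's x, y, z each as a share of 0.025 m, from -1 to 1, then the turn, a rotation vector about the world's x, y, z each as a share of 0.1 rad, from -1 to 1, then the opening, from 0 (shut) to 1 (fully open). A call has 1 to 12 rows; each row shifts and turns the commanded pose from where the row before left it; what a row does not reach is not made up. A row lasts 1/10 s, in which the tool goes at most 50 mm and 8.59 degrees, less where a joint would pass 70% of its speed; a pose out of reach is approached as far as the arm can. A call with a number of a shift or a turn outside -1 to 1 is refused whole. A call with a gripper value outside its range is refused whole. The fingers move at their own pace and stop on an object; "grip_force" is the grip in N (left out, the last holds). Time passes only in rows, so rows that do not move let the fingers close. It gives the time, the measured TCP pose, the force and the opening at its end, in the units of the state.
- ctrl.get_obs(): the state, without advancing time (a new reading comes with each control period).
- ctrl.get_image(name): name is "scene" or "top" or "wrist"; returns a dict with "frame" (384x512x3 uint8, blue, green, red), "fx", "fy", "cx", "cy" (pixels), "R" (3x3) and "t" (3): a world point X has camera coordinates R X + t; the wrist camera has in their place "hand_eye" (4x4, takes a point from camera to tool coordinates, whose origin is the TCP and whose axes are the flange's). Camera axes: x right, y down, z forward; pixel columns grow to the right and rows downward; lengths in m; the calibration is good to about 2 mm. The wrist camera is an equidistant fisheye: a pixel r from the principal point sees the ray r / f radians off the axis. A picture is of the moment at which its call begins: read the wrist's pose just before it. There is no depth.
- ctrl.finish_job(): hands the job in, once; it reports no verdict.
Trained networks look in a picture, given as the dict that the camera call returned (one of the last four; its "shot" number tells which), for a name from the list of things; names that differ only in an ending like _2 or _b are one class to them, and where a whole thing is asked for, a point or a joint stands for the part that bears it (a point fixed in the world has none). Each returns a list of dicts, best first, with "p" (0 to 1); they miss things now and then, are a little off and sometimes report something else, mostly with a low value. They report only what shows in the picture. A call takes as long as a camera call. They do not tell look-alikes from the thing itself.
- ctrl.trace(picture, name): "mask" (384x512 bool, what is visible of it) and "rect" ([left, top, width, height] as shares, 0 to 1, of the picture: columns of its width, rows of its height, round what is visible of it).
- ctrl.mark_of(picture, name): "position" ([column, row] as shares, 0 to 1, of the picture: columns of its width, rows of its height: a listed point, or the origin of a listed thing).
The state is a dict: "t": time; "q": joint angles; "dq": joint speeds; "effort": joint torques, N m; "tool_pos": TCP position; "tool_rot": TCP orientation; "contact_force": force on the tool from outside, world axes, zero at the start; "wrist_torque": the same for the moment, N m; "opening": finger opening in m.
Only numpy, scipy, OpenCV 4.12 (cv2) and the standard library are available. Lean on these libraries where they do the work, as an engineer would, in place of code of your own. Each camera call takes 0.05 s, during which the arm holds its last target.

### The job

Load the yellow slide mailer and then the blue one into the spring magazine: lay each on the two brass lips in the mouth of the magazine, let go, and press it straight down past the lips until they snap shut over its top, yellow below and blue on top, both lying level. Press by feel and never with more than 40 N, because the second mailer fills the magazine and it meets a firm stop just beyond the snap; leave the white mailer and the glassware and bottle where they are.

Things in the scene. Friction and masses are not known exactly. Their poses are not given: they have to be found in the camera images.
- magazine: Spring magazine, fixed to the bench: dark steel foot 170x84x10 mm, two columns (tops at 108 mm) and a grey head with an open-topped channel for two mailers lying flat, one on the other. The head is clamped at an unreported height: undersides of the brass lips 75 to 85 mm above the bench. Origin: centre of foot's underside; x along channel (mailers' length), y across, z up.
- mag_axis (a point): Channel's upright axis, 75 mm above bench (lip undersides at lowest head setting; the point does not move with the head). Channel inside 78.4x32.4 mm; guides at ends and corners rise 13 mm over the lip undersides, then flare outward (9 mm at the ends, 6 at the sides) up to the mouth at 26 mm. Its y sides are open for x within 27 mm of the axis, so fingers gripping a mailer's middle across y pass.
- mag_lip (a point): Inner edge of the far lip at the lowest head setting. Each channel end has a spring-loaded brass lip jutting to 32 mm from the axis: ramped top (35 deg), flat underside. A mailer laid in the mouth rests on the ramps, its underside about 6 mm over the lip undersides. Pressed at its middle it spreads the lips (2 to 4 N); they snap over it. If one end hangs up, press near it, dragging it inward.
- mag_stop (a point): Top of the two rubber buffers (8 N/mm) that stop the lower mailer, lowest head setting: 25.2 mm under the lip undersides. The orange spring plate lifts mailers with 4 N (at the lips) rising to 10 N. The second mailer snaps in 1.2 mm before the buffers; the first may go deeper and springs back up to the lips. So 15 to 25 N felt while pressing means firm and snapped in; over 40 N is too much.
- yellow_mailer: closed flat yellow plastic slide mailer, a rigid plate 76 x 30 x 12 mm, about 40 g, with a paper label at one end of its top. Origin: centre of its underside; x along its 76 mm length, y across its 30 mm width (grip it across this), z up.
- blue_mailer: closed flat blue plastic slide mailer, a rigid plate 76 x 30 x 12 mm, about 40 g, with a paper label at one end of its top. Origin: centre of its underside; x along its 76 mm length, y across its 30 mm width (grip it across this), z up.
- white_mailer: closed flat white plastic slide mailer, a rigid plate 76 x 30 x 12 mm, about 40 g, with a paper label at one end of its top. Origin: centre of its underside; x along its 76 mm length, y across its 30 mm width (grip it across this), z up. Not needed; leave it.
- spirit_lamp: glass spirit lamp, 72 mm across and 72 mm high, loose; bystander. Origin: centre of its underside.
- sample_1: white sample bottle with a blue cap, 51 mm across and 100 mm high, loose; bystander. Origin: centre of its underside.
- petri_open: open culture dish with dark red medium, 90 mm across and 16 mm high, loose; bystander. Origin: centre of its underside.
Things that resemble listed ones, but are neither listed nor needed, are in the scene too. Several things look just like the blue_mailer: the one meant starts farthest to the robot's right.

How it is judged:
On the way, in this order (a step that is already met when the one before it is completed fails the run):
1. the yellow mailer is held under the lips, untouched by the fingers (z of yellow_mailer in the frame of magazine between 0.045 and 0.077 m and x of yellow_mailer in the frame of magazine between -0.004 and 0.004 m and y of yellow_mailer in the frame of magazine between -0.004 and 0.004 m and angle between yellow_mailer's own z axis and vertical below 0.06 rad and angle between the x axis of yellow_mailer and the x axis of magazine, either way round below 0.08 rad and contact force between the fingers and yellow_mailer below 0.2 N and linear speed of yellow_mailer below 0.02 m/s), for 0.2 s.
2. the blue mailer is held under the lips on top of the yellow one, untouched by the fingers (z of yellow_mailer in the frame of magazine between 0.045 and 0.065 m and x of yellow_mailer in the frame of magazine between -0.004 and 0.004 m and y of yellow_mailer in the frame of magazine between -0.004 and 0.004 m and angle between each of yellow_mailer, blue_mailer's own z axis and vertical below 0.06 rad and angle between the x axis of each of yellow_mailer, blue_mailer and the x axis of magazine, either way round below 0.08 rad and z of blue_mailer in the frame of magazine between 0.045 and 0.077 m and x of blue_mailer in the frame of magazine between -0.004 and 0.004 m and y of blue_mailer in the frame of magazine between -0.004 and 0.004 m and distance between yellow_mailer and blue_mailer between 0.0105 and 0.014 m and contact force between the fingers and blue_mailer below 0.2 N and linear speed of blue_mailer below 0.02 m/s), for 0.2 s.
At the end, for the whole second after the job is handed in: Both mailers held below the lips, released, at rest, blue on yellow (origins 10.5 to 14 mm apart; undersides over 45 mm, yellow's under 65, blue's under 77 mm above the magazine's underside), centred within 4 mm, level within 0.06 rad, along the channel within 0.08 rad either way round (all of step 2 and contact force between the fingers and yellow_mailer below 0.2 N and linear speed of yellow_mailer below 0.02 m/s); the robot touches nothing.
It fails at once if more than 40 N pressed on the magazine or a mailer in it (contact force between any of yellow_mailer, blue_mailer, the arm, the fingers and magazine above 40 N or contact force between blue_mailer and yellow_mailer above 40 N).
It fails at once if the white mailer, the spirit lamp, the sample bottle or the culture dish moved by more than 20 mm (distance of any of white_mailer, spirit_lamp, sample_1, petri_open from where it was at the start of the episode above 0.02 m).
It also fails if it takes over 72 s, if anything falls off the work surface, if the arm or the gripper's body presses on something with over 40 N, if the wrist force passes 120 N, or if a joint passes its speed limit or range.

## Working session

There is one attempt and no reset: what is moved stays moved. The work goes in short steps, Python scripts to look and compute and a tool call to move; the robot and the scene stay as the last step left them, time stands still between calls to the robot, and variables do not carry over. Pictures are saved under pics/ and viewed, and the job is handed in when it is done.

Besides the shell and the picture viewer there is one more tool, called after "Request:" as name([rows], argument=value, ...), one row to a line, values as JSON. carry_out: Moves the arm, as the interface text tells. Shift numbers are shares of 0.025 m and turn numbers shares of 0.1 rad, none past 1 either way. Its arguments: {"type":"object","properties":{"series":{"type":"array"},"grip_force":{"type":"number"}},"required":["series"]}

```bash
ls; mkdir -p pics; python3 - <<'E'
from station import ctrl
import cv2,numpy as np
o=ctrl.get_obs(); print({k:np.round(v,3) for k,v in o.items()}, ctrl.pinch_z)
for n in ["scene","top","wrist"]:
    im=ctrl.get_image(n); cv2.imwrite(f"pics/a_{n}.png",im["frame"])
    print(n,{k:np.round(v,4).tolist() for k,v in im.items() if k not in("frame",)})
    for nm in ["magazine","yellow_mailer","blue_mailer","white_mailer","spirit_lamp","sample_1","petri_open"]:
        r=ctrl.trace(im,nm)
        print(nm,[(round(d["p"],2),np.round(np.array(d["rect"])*[512,384,512,384]).tolist()) for d in r])
    for nm in ["mag_axis","mag_lip","magazine","yellow_mailer","blue_mailer"]:
        r=ctrl.mark_of(im,nm)
        print(nm,[(round(d["p"],2),np.round(np.array(d["position"])*[512,384],1).tolist()) for d in r])
E
```

```text
pics
{'t': np.float64(0.0), 'q': array([ 0.987,  0.053,  1.614,  0.   ,  1.476, -0.119]), 'dq': array([ 0.   , -0.   ,  0.   , -0.001, -0.002,  0.002]), 'effort': array([-1.0000e-03, -3.9370e+01, -3.7017e+01, -0.0000e+00,  7.0000e-03,
        0.0000e+00]), 'tool_pos': array([0.28 , 0.558, 0.23 ]), 'tool_rot': array([-7.230e-01, -3.056e+00,  3.000e-03]), 'contact_force': array([-0.78 ,  1.168,  1.051]), 'wrist_torque': array([-0.019,  0.045, -0.031]), 'opening': np.float64(0.085)} 0.0187
scene {'fx': 438.9895, 'fy': 438.9895, 'cx': 265.5173, 'cy': 198.8627, 'R': [[-0.8513, -0.5246, -0.0004], [-0.3793, 0.616, -0.6904], [0.3624, -0.5876, -0.7234]], 't': [0.4521, 0.3635, 0.742], 'shot': 1}
magazine [(0.91, [173.0, 237.0, 84.0, 97.0])]
yellow_mailer [(0.6, [320.0, 179.0, 32.0, 15.0])]
blue_mailer [(0.97, [304.0, 226.0, 34.0, 28.0]), (0.73, [240.0, 226.0, 32.0, 28.0]), (0.67, [301.0, 267.0, 28.0, 34.0])]
white_mailer [(0.77, [301.0, 191.0, 27.0, 25.0])]
spirit_lamp [(0.86, [244.0, 157.0, 31.0, 30.0])]
sample_1 [(0.67, [278.0, 123.0, 25.0, 42.0])]
petri_open [(0.6, [202.0, 188.0, 39.0, 31.0
[... 998 characters left out ...]
_axis [(0.67, [182.7, 188.6])]
mag_lip [(0.7, [188.4, 178.6])]
magazine [(0.67, [188.3, 191.6])]
yellow_mailer [(0.84, [319.8, 210.8]), (0.27, [264.2, 231.2])]
blue_mailer [(0.78, [263.6, 232.1]), (0.66, [227.4, 242.8]), (0.47, [238.2, 189.9])]
wrist {'fx': 297.3186, 'fy': 297.3186, 'cx': 255.7378, 'cy': 192.8009, 'hand_eye': [[0.0002, -0.9548, -0.2972, 0.0757], [1.0, 0.0002, -0.0, -0.0001], [0.0001, -0.2972, 0.9548, -0.1432], [0.0, 0.0, 0.0, 1.0]], 'shot': 3}
magazine [(0.64, [102.0, 361.0, 34.0, 18.0])]
yellow_mailer []
blue_mailer []
white_mailer []
spirit_lamp []
sample_1 [(0.71, [100.0, 361.0, 39.0, 19.0])]
petri_open []
mag_axis []
mag_lip []
magazine []
yellow_mailer []
blue_mailer []
```

```bash
python3 - <<'E'
import cv2
a=cv2.imread("pics/a_scene.png")[110:350,150:400]; cv2.imwrite("pics/b_s.png",cv2.resize(a,None,fx=2.5,fy=2.5,interpolation=cv2.INTER_CUBIC))
a=cv2.imread("pics/a_top.png")[110:270,140:360]; cv2.imwrite("pics/b_t.png",cv2.resize(a,None,fx=3.5,fy=3.5,interpolation=cv2.INTER_CUBIC))
E
```

```text
(no output)
```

View pics/b_s.png

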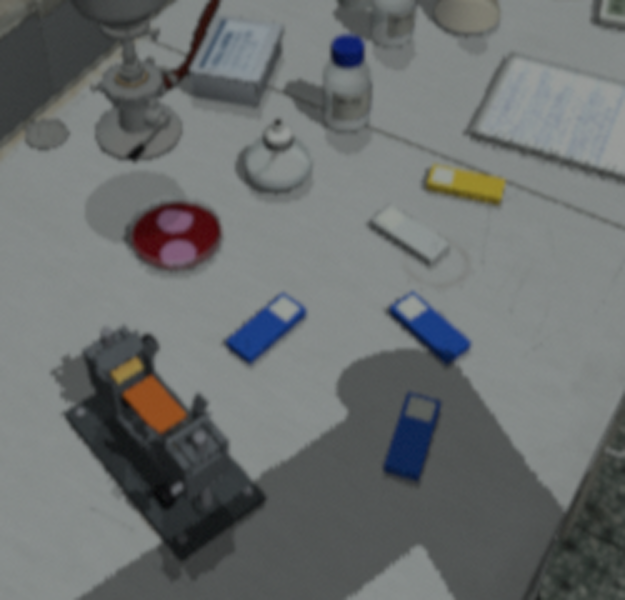

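View pics/b_t.png

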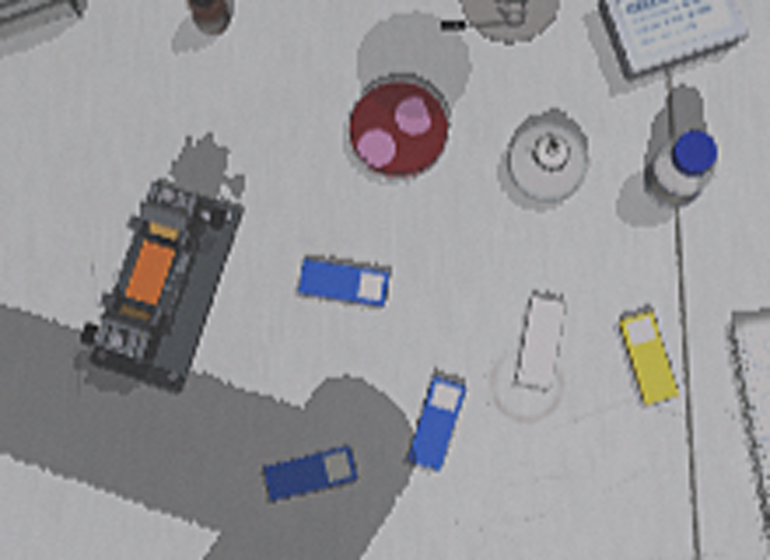

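View pics/a_wrist.png

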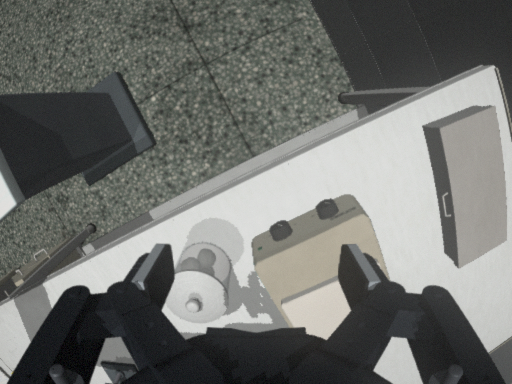

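```bash
cat > h.py <<'E'
import cv2,numpy as np
from scipy.spatial.transform import Rotation as Rn
def ray(im,px,tool=None):
    """px Nx2 -> origin, dirs (world)"""
    px=np.atleast_2d(px).astype(float)
    x=(px[:,0]-im["cx"])/im["fx"]; y=(px[:,1]-im["cy"])/im["fy"]
    if "hand_eye" in im:
        r=np.hypot(x,y)+1e-9; d=np.c_[x/r*np.sin(r),y/r*np.sin(r),np.cos(r)]
        p,rv=tool; R=Rn.from_rotvec(rv).as_matrix(); H=np.array(im["hand_eye"])
        return np.array(p)+R@H[:3,3], d@(R@H[:3,:3]).T
    R=np.array(im["R"]);t=np.array(im["t"])
    return -R.T@t, np.c_[x,y,np.ones_like(x)]@R
def plane(im,px,z,tool=None):
    o,d=ray(im,px,tool); return o+d*((z-o[2])/d[:,2])[:,None]
def proj(im,X,tool=None):
    X=np.atleast_2d(X)
    if "hand_eye" in im:
        p,rv=tool; R=Rn.from_rotvec(rv).as_matrix(); H=np.array(im["hand_eye"])
        c=((X-np.array(p))@R-H[:3,3])@H[:3,:3]
        n=np.hypot(c[:,0],c[:,1])+1e-12; th=np.arctan2(n,c[:,2])
        return np.c_[im["fx"]*th*c[:,0]/n+im["cx"],im["fy"]*th*c[:,1]/n+im["cy"]]
    c=X@np.array(im["R"]).T+np.array(im["t"])
    return np.c_[im["fx"]*c[:,0]/c[:,2]+im["cx"],im["fy"]*c[:,1]/c[:,2]+im["cy"]]
def tri(obs):
    A=np.zeros((3,3));b=np.zeros(3);L=[]
    for o,d in obs:
        d=d/np.linalg.norm(d);P=np.eye(3)-np.outer(d,d);A+=P;b+=P@o;L.append((P,o))
    X=np.linalg.solve(A,b); return X,[np.linalg.norm(P@(X-o)) for P,o in L]
def fitrect(im,mask,z=0.006,tool=None):
    """fit 76x30x12 box silhouette to mask hull via minAreaRect on plane"""
    cs,_=cv2.findContours(mask.astype(np.uint8),cv2.RETR_EXTERNAL,cv2.CHAIN_APPROX_NONE)
    c=max(cs,key=cv2.contourArea)[:,0,:]
    w=plane(im,c,z,tool)[:,:2]
    (cx,cy),(a,b),ang=cv2.minAreaRect((w*1000).astype(np.float32))
    if a<b: a,b=b,a; ang+=90
    return cx/1000,cy/1000,(ang+90)%180-90,a,b
E
python3 - <<'E'
from station import ctrl
from h import *
ims={n:ctrl.get_image(n) for n in("scene","top")}
for n,im in ims.items():
    for nm in ["yellow_mailer","blue_mailer","white_mailer"]:
        for d in ctrl.trace(im,nm):
            print(n,nm,round(d["p"],2),np.round(fitrect(im,d["mask"]),3))
    for nm in ["spirit_lamp","sample_1","petri_open"]:
        for d in ctrl.trace(im,nm)[:1]:
            ys,xs=np.nonzero(d["mask"]); print(n,nm,np.round(plane(im,[[xs.mean(),ys.mean()]],0.03)[0],3))
for nm in["mag_axis","mag_lip","mag_stop","magazine"]:
    obs=[]
    for n,im in ims.items():
        r=ctrl.mark_of(im,nm)
        if r: px=np.array(r[0]["position"])*[512,384]; o,d=ray(im,px); obs.append((o,d[0])); print(nm,n,np.round(plane(im,px,{"magazine":0,"mag_stop":.05}.get(nm,.075))[0],4))
    if len(obs)==2: print(nm,[np.round(v,4) for v in tri(obs)])
E
```

```text
scene yellow_mailer 0.82 [ 0.522 -0.327 17.669 77.91  43.555]
scene blue_mailer 0.95 [  0.47   -0.143 -20.332  81.868  36.925]
scene blue_mailer 0.59 [ 4.3000e-01 -3.2000e-02 -7.6970e+01  8.5927e+01  3.3706e+01]
scene blue_mailer 0.59 [  0.707  -0.407 -59.573 168.342  51.059]
scene white_mailer 0.94 [ 0.537 -0.233 -9.99  79.87  35.721]
scene spirit_lamp [ 0.691 -0.237  0.03 ]
scene sample_1 [ 0.691 -0.377  0.03 ]
scene petri_open [ 0.719 -0.099  0.03 ]
top yellow_mailer 0.71 [ 0.519 -0.326 13.891 75.565 31.657]
top blue_mailer 0.81 [  0.468  -0.142 -20.377  74.164  27.68 ]
top blue_mailer 0.53 [ 5.9400e-01 -6.5000e-02  8.0169e+01  7.3331e+01  2.8455e+01]
top blue_mailer 0.51 [ 4.2800e-01 -3.3000e-02 -8.0325e+01  7.5865e+01  2.9783e+01]
top white_mailer 0.66 [  0.536  -0.234 -13.555  76.779  31.584]
top spirit_lamp [ 0.69  -0.244  0.03 ]
top sample_1 [ 0.679 -0.359  0.03 ]
top petri_open [ 0.721 -0.115  0.03 ]
mag_axis scene [0.5917 0.0996 0.075 ]
mag_axis top [0.5895 0.0912 0.075 ]
mag_axis [array([0.5935, 0.0943, 0.0657]), array([0.0027, 0.0027])]
mag_lip scene [0.6266 0.083  0.075 ]
mag_lip top [0.6208 0.0788 0.075 ]
mag_lip [array([0.6244, 0.0808, 0.0726]), array([0.0034, 0.0034])]
mag_stop scene [0.6022 0.0958 0.05  ]
mag_stop top [0.5941 0.0999 0.05  ]
mag_stop [array([0.5952, 0.0994, 0.0591]), array([0.0027, 0.0027])]
magazine scene [0.601  0.0961 0.    ]
magazine top [0.5868 0.093  0.    ]
magazine [array([0.5927, 0.0955, 0.0036]), array([0.0069, 0.0069])]
```

Request:
carry_out([
  [0.45,-0.89,0.2,0,0,-1,1],
  [0.45,-0.89,0.2,0,0,-1,1],
  [0.45,-0.89,0,0,0,-1,1],
  [0.45,-0.89,0,0,0,-1,1],
  [0.45,-0.89,0,0,0,-1,1],
  [0.45,-0.89,0,0,0,-1,1],
  [0.45,-0.89,0,0,0,-1,1],
  [0.45,-0.89,0,0,0,-1,1],
  [0.45,-0.89,0,0,0,-1,1],
  [0.45,-0.89,0,0,0,-1,1],
  [0.45,-0.89,0,0,0,-1,1],
])

```text
t: 4.15
tool_pos: [0.4042, 0.313, 0.2414]
tool_rot: [2.219, 2.224, 0.001]
contact_force: [-0.3, 0.1, -0.5]
opening: 0.0855
```

Request:
carry_out([
  [0.45,-0.89,0,0,0,-1,1],
  [0.45,-0.89,0,0,0,-1,1],
  [0.45,-0.89,0,0,0,-1,1],
  [0.45,-0.89,0,0,0,-1,1],
  [0.45,-0.89,0,0,0,-1,1],
  [0.45,-0.89,0,0,0,-1,1],
  [0.45,-0.89,0,0,0,-1,1],
  [0.45,-0.89,0,0,0,-1,1],
  [0.45,-0.89,0,0,0,-1,1],
  [0.45,-0.89,0,0,0,-1,1],
  [0.45,-0.89,0,0,0,-1,1],
  [0,0,0,0,0,0,1],
])

```text
t: 5.35
tool_pos: [0.5285, 0.0671, 0.2414]
tool_rot: [3.053, 0.736, 0.0]
contact_force: [-0.5, 0.2, -0.0]
opening: 0.0857
```

```bash
cat > look.py <<'E'
import sys
from station import ctrl
from h import *
def look(name,names=(),marks=()):
    o=ctrl.get_obs(); tool=(o["tool_pos"],o["tool_rot"]); im=ctrl.get_image("wrist")
    R=Rn.from_rotvec(o["tool_rot"]).as_matrix()
    print("t",round(float(o["t"]),2),"tcp",np.round(o["tool_pos"],4),"yaw_y",round(np.degrees(np.arctan2(R[1,1],R[0,1])),2),"z",np.round(R[:,2],4),"F",np.round(o["contact_force"],2),"open",round(float(o["opening"]),4))
    cv2.imwrite(f"pics/{name}.png",cv2.resize(im["frame"],None,fx=1.5,fy=1.5,interpolation=cv2.INTER_CUBIC))
    return o,tool,im
E
python3 - <<'E'
from look import *
o,tool,im=look("c1")
for nm,z in [("mag_axis",.075),("mag_lip",.075),("magazine",0),("mag_stop",.05)]:
    for d in ctrl.mark_of(im,nm): 
        px=np.array(d["position"])*[512,384]; print(nm,round(d["p"],2),px.round(1),plane(im,px,z,tool)[0].round(4))
E
```

```text
t 5.35 tcp [0.5285 0.0671 0.2414] yaw_y -62.9 z [ 3.e-04 -7.e-04 -1.e+00] F [-0.5   0.22 -0.01] open 0.0857
mag_axis 0.78 [262.3 108. ] [0.5948 0.093  0.075 ]
mag_lip 0.93 [287.  87.] [0.6261 0.0807 0.075 ]
magazine 0.63 [263.9 107.9] [0.5954 0.0892 0.    ]
mag_stop 0.94 [264.7 108. ] [0.5959 0.09   0.05  ]
```

View pics/c1.png

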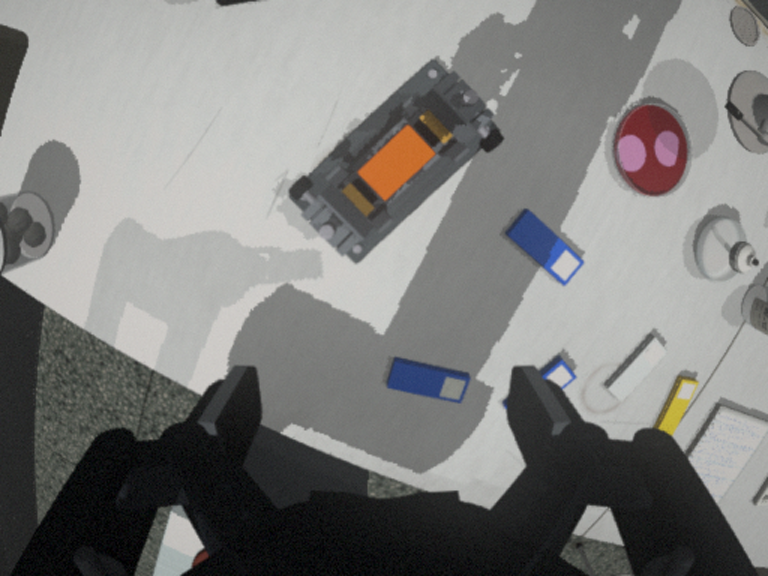

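```bash
python3 - <<'E'
from look import *
o,tool,im=look("c2")
top=ctrl.get_image("top"); sc=ctrl.get_image("scene")
for n,i,tl in(("w",im,tool),("top",top,None),("sc",sc,None)):
    h=cv2.cvtColor(i["frame"],cv2.COLOR_BGR2HSV)
    m=cv2.inRange(h,(3,170,110),(15,255,255))
    k,l,s,c=cv2.connectedComponentsWithStats(m); j=1+np.argmax(s[1:,4]); m=(l==j)
    for z in(.075,.085): print(n,s[j],z,np.round(fitrect(i,m,z,tl),4))
    g=cv2.inRange(h,(15,100,60),(28,255,255)); k,l,s,c=cv2.connectedComponentsWithStats(g)
    print([ (c[q].round(1).tolist(),int(s[q,4]),plane(i,c[q],.08,tl)[0].round(4).tolist()) for q in range(1,k) if s[q,4]>15])
E
```

```text
t 5.6 tcp [0.5273 0.07   0.2413] yaw_y -62.58 z [-1.e-04  3.e-04 -1.e+00] F [ 0.12  0.74 -0.28] open 0.0857
w [ 243   84   50   50 1220] 0.075 [  0.5958   0.0914 -17.9867  47.7983  27.7849]
w [ 243   84   50   50 1220] 0.085 [  0.5957   0.0918 -17.9884  46.2543  26.8874]
[([294.2, 84.9], 192, [0.6297, 0.0792, 0.08]), ([241.8, 132.5], 185, [0.5614, 0.1035, 0.08]), ([449.7, 273.0], 416, [0.532, -0.2429, 0.08])]
top [185 180   3   6  16] 0.075 [6.10000e-01 8.22000e-02 4.00000e-04 1.48586e+01 5.80520e+00]
top [185 180   3   6  16] 0.085 [6.08200e-01 8.03000e-02 5.00000e-04 1.47209e+01 5.75130e+00]
[([186.4, 175.8], 20, [0.6289, 0.08, 0.08]), ([325.5, 213.7], 202, [0.5079, -0.3148, 0.08])]
sc [199 261  25  22 289] 0.075 [  0.5987   0.0906 -18.1883  48.0892  27.763 ]
sc [199 261  25  22 289] 0.085 [  0.5938   0.0957 -18.1883  47.4146  27.3735]
[([338.1, 184.1], 252, [0.4908, -0.2534, 0.08]), ([200.6, 257.5], 66, [0.6337, 0.0779, 0.08])]
```

Request:
carry_out([
  [-0.11,-0.96,0,0,0,-0.13,1],
  [-0.11,-0.96,0,0,0,-0.13,1],
  [-0.11,-0.96,0,0,0,-0.13,1],
  [-0.11,-0.96,0,0,0,-0.13,1],
  [-0.11,-0.96,0,0,0,-0.13,1],
  [-0.11,-0.96,0,0,0,-0.13,1],
  [-0.11,-0.96,-0.2,0,0,-0.13,1],
  [-0.11,-0.96,-0.2,0,0,-0.13,1],
  [-0.11,-0.96,-0.3,0,0,-0.13,1],
])

```text
t: 6.65
tool_pos: [0.503, -0.1474, 0.2242]
tool_rot: [3.09, 0.563, 0.002]
contact_force: [-0.2, 0.2, 0.4]
opening: 0.0851
```

Request:
carry_out([
  [-0.11,-0.96,-0.4,0,0,-0.13,1],
  [-0.11,-0.96,-0.4,0,0,-0.13,1],
  [-0.11,-0.96,-0.4,0,0,-0.13,1],
  [-0.11,-0.96,-0.4,0,0,-0.13,1],
  [-0.11,-0.96,-0.4,0,0,-0.13,1],
  [-0.11,-0.96,-0.4,0,0,-0.13,1],
  [-0.11,-0.96,-0.4,0,0,-0.13,1],
  [-0.11,-0.96,-0.1,0,0,-0.13,1],
  [0,0,0,0,0,0,1],
  [0,0,0,0,0,0,1],
])

```text
t: 7.65
tool_pos: [0.481, -0.3385, 0.1513]
tool_rot: [-3.115, -0.401, -0.0]
contact_force: [-0.1, -0.0, 0.6]
opening: 0.0855
```

```bash
python3 - <<'E'
from look import *
o,tool,im=look("d1")
h=cv2.cvtColor(im["frame"],cv2.COLOR_BGR2HSV)
m=cv2.inRange(h,(22,120,60),(34,255,255)); k,l,s,c=cv2.connectedComponentsWithStats(m); j=1+np.argmax(s[1:,4]); print(s[j],[np.round(fitrect(im,l==j,z,tool),4) for z in(.006,.012)])
for d in ctrl.trace(im,"yellow_mailer"): print(d["p"],[np.round(fitrect(im,d["mask"],z,tool),4) for z in(.006,.012)])
E
```

```text
t 7.65 tcp [ 0.481  -0.3385  0.1513] yaw_y -75.35 z [-0.e+00  7.e-04 -1.e+00] F [-0.07 -0.03  0.57] open 0.0855
[ 238  101   32   77 1855] [array([ 0.5195, -0.3262, 14.191 , 75.5499, 29.9237]), array([ 0.5203, -0.3261, 14.191 , 73.9788, 29.3014])]
0.72 [array([ 0.5196, -0.3267, 14.0405, 77.6293, 31.1033]), array([ 0.5204, -0.3265, 14.0405, 76.0149, 30.4565])]
```

View pics/d1.png

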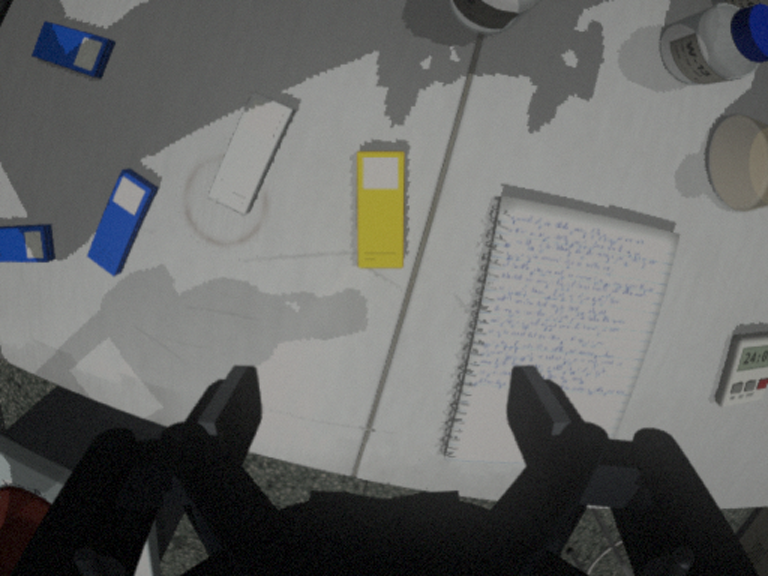

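Request:
carry_out([
  [0.39,0.12,-1,0,0,-0.1,0.55],
  [0.39,0.12,-1,0,0,0,0.55],
  [0.39,0.12,-1,0,0,0,0.55],
  [0.39,0.12,-1,0,0,0,0.55],
  [0,0,-0.8,0,0,0,0.55],
  [0,0,-0.6,0,0,0,0.55],
  [0,0,-0.4,0,0,0,0.55],
  [0,0,-0.16,0,0,0,0.55],
  [0,0,0,0,0,0,0.55],
  [0,0,0,0,0,0,0.55],
])

```text
t: 8.75
tool_pos: [0.5205, -0.3274, 0.0034]
tool_rot: [3.117, 0.385, 0.002]
contact_force: [0.2, -0.0, -0.1]
opening: 0.0471
```

```bash
python3 - <<'E'
from look import *
o,tool,im=look("d2")
E
```

```text
t 8.75 tcp [ 0.5205 -0.3274  0.0034] yaw_y -75.93 z [ 0.0014 -0.0011 -1.    ] F [ 0.23 -0.02 -0.09] open 0.0471
```

View pics/d2.png

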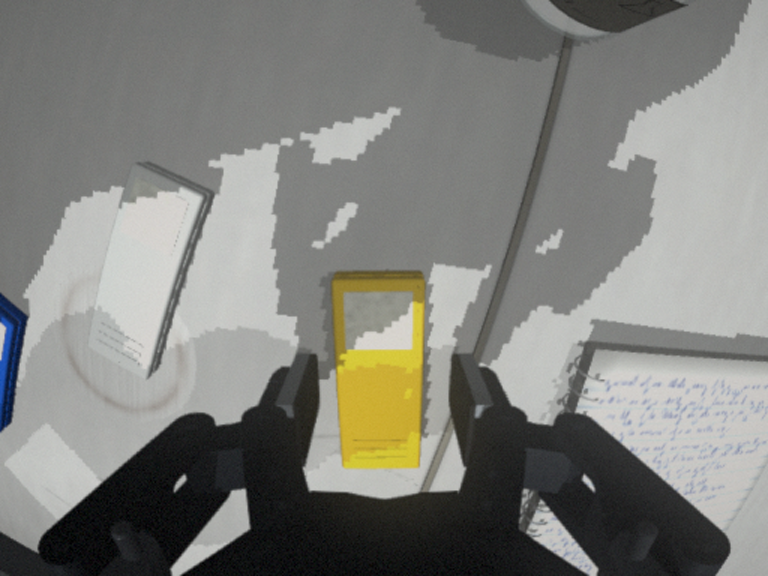

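Request:
carry_out([
  [0,0,0,0,0,0,0.2],
  [0,0,0,0,0,0,0.2],
  [0,0,0,0,0,0,0.2],
  [0,0,0,0,0,0,0.2],
  [0,0,0,0,0,0,0.2],
  [0,0,0.3,0,0,0,0.2],
  [0,0,0.8,0,0,0,0.2],
  [0,0,1,0,0,0,0.2],
  [0,0,1,0,0,0,0.2],
  [0,0,0,0,0,0,0.2],
], grip_force=40)

```text
t: 9.8
tool_pos: [0.522, -0.3284, 0.0841]
tool_rot: [3.113, 0.385, 0.008]
contact_force: [0.6, -0.6, 0.1]
opening: 0.0283
```

```bash
python3 - <<'E'
from look import *
o,tool,im=look("d3")
h=cv2.cvtColor(im["frame"],cv2.COLOR_BGR2HSV)
m=cv2.inRange(h,(22,120,60),(34,255,255)); k,l,s,c=cv2.connectedComponentsWithStats(m); j=1+np.argmax(s[1:,4])
z=tool[0][2]
for dz in(.004,.008,.012): print(np.round(fitrect(im,l==j,z+dz,tool),4))
E
```

```text
t 9.8 tcp [ 0.522  -0.3284  0.0841] yaw_y -75.91 z [ 0.0056 -0.0045 -1.    ] F [ 0.58 -0.64  0.11] open 0.0283
[ 0.5206 -0.329  13.9737 79.4132 30.9023]
[ 0.5227 -0.3285 13.9738 77.1373 30.0167]
[ 0.5249 -0.3279 13.9738 74.8615 29.1311]
```

View pics/d3.png

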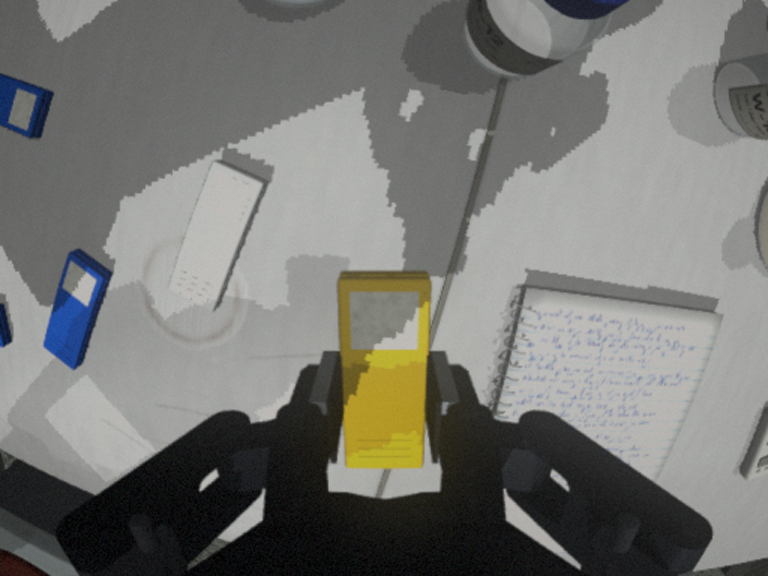

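Request:
carry_out([
  [0.04,0.97,0.6,0,0,-0.32,0.2],
  [0.04,0.97,0.6,0,0,-0.32,0.2],
  [0.04,0.97,0.6,0,0,-0.32,0.2],
  [0.04,0.97,0.6,0,0,-0.32,0.2],
  [0.04,0.97,0.6,0,0,-0.32,0.2],
  [0.04,0.97,0.6,0,0,-0.32,0.2],
  [0.04,0.97,0.6,0,0,-0.32,0.2],
  [0.04,0.97,0.4,0,0,-0.32,0.2],
  [0.04,0.97,0,0,0,-0.32,0.2],
  [0.04,0.97,0,0,0,-0.32,0.2],
])

```text
t: 10.85
tool_pos: [0.5291, -0.0831, 0.1931]
tool_rot: [-3.139, 0.119, 0.004]
contact_force: [1.1, 0.8, -0.4]
opening: 0.0285
```

Request:
carry_out([
  [0.04,0.97,0,0,0,-0.32,0.2],
  [0.04,0.97,0,0,0,-0.32,0.2],
  [0.04,0.97,0,0,0,-0.32,0.2],
  [0.04,0.97,0,0,0,-0.32,0.2],
  [0.04,0.97,0,0,0,-0.32,0.2],
  [0.04,0.97,0,0,0,-0.32,0.2],
  [0.04,0.97,0,0,0,-0.32,0.2],
  [0.04,0.97,0,0,0,-0.32,0.2],
  [0,0,0,0,0,0,0.2],
  [0,0,0,0,0,0,0.2],
  [0,0,0,0,0,0,0.2],
])

```text
t: 11.95
tool_pos: [0.5374, 0.1089, 0.1937]
tool_rot: [3.098, -0.517, -0.003]
contact_force: [0.5, 0.1, -0.4]
opening: 0.0288
```

```bash
cat > mag.py <<'E'
from look import *
def mag(im,tool,marks=True):
    h=cv2.cvtColor(im["frame"],cv2.COLOR_BGR2HSV)
    m=cv2.inRange(h,(3,170,90),(15,255,255)); k,l,s,c=cv2.connectedComponentsWithStats(m); j=1+np.argmax(s[1:,4])
    print("orange",s[j],[np.round(fitrect(im,l==j,z,tool),4) for z in(.075,.085)])
    g=cv2.inRange(h,(15,90,50),(28,255,255)); k,l,s,c=cv2.connectedComponentsWithStats(g)
    print([ (c[q].round(1).tolist(),int(s[q,4]),plane(im,c[q],.082,tool)[0].round(4).tolist()) for q in range(1,k) if s[q,4]>40])
    if marks:
      for nm in("mag_axis","mag_lip"):
        for d in ctrl.mark_of(im,nm): 
          px=np.array(d["position"])*[512,384]; print(nm,round(d["p"],2),px.round(1),plane(im,px,.075,tool)[0].round(4))
E
python3 - <<'E'
from mag import *
o,tool,im=look("e1"); mag(im,tool)
E
```

```text
t 11.95 tcp [0.5374 0.1089 0.1937] yaw_y -108.94 z [-1.7e-03 -5.0e-04 -1.0e+00] F [ 0.5   0.12 -0.37] open 0.0288
orange [ 237   94   32   55 1698] [array([  0.595 ,   0.0918, -19.0889,  47.9398,  27.5217]), array([  0.5956,   0.0915, -19.0889,  46.1091,  26.4707])]
[([252.7, 79.3], 274, [0.6293, 0.0798, 0.082]), ([252.6, 162.8], 294, [0.561, 0.1034, 0.082]), ([257.4, 254.7], 6151, [0.4736, 0.1288, 0.082])]
mag_axis 0.95 [252.5 119.9] [0.5961 0.0915 0.075 ]
mag_lip 0.94 [256.   81.3] [0.6273 0.0775 0.075 ]
```

View pics/e1.png

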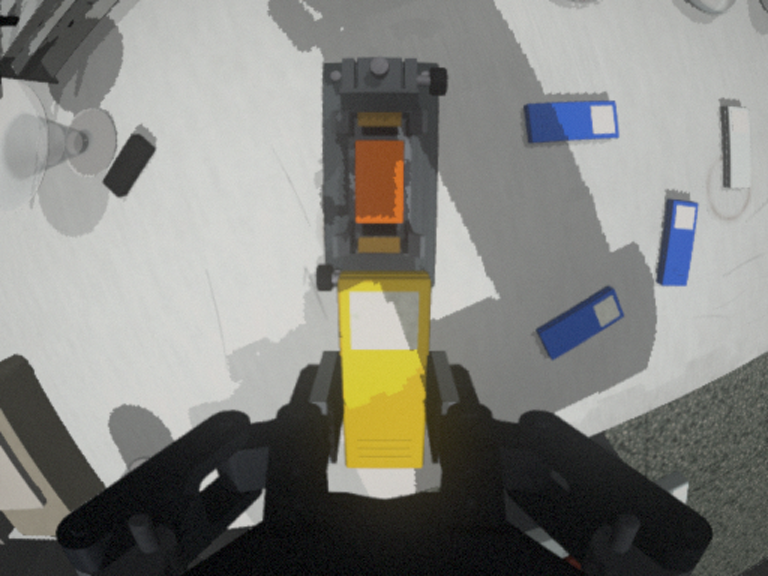

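Request:
carry_out([
  [0.77,-0.23,0,0,0,0,0.2],
  [0.77,-0.23,0,0,0,0,0.2],
  [0.77,-0.23,0,0,0,0,0.2],
  [0,0,-0.8,0,0,0,0.2],
  [0,0,-0.8,0,0,0,0.2],
  [0,0,-0.8,0,0,0,0.2],
  [0,0,-0.4,0,0,0,0.2],
  [0,0,0,0,0,0,0.2],
  [0,0,0,0,0,0,0.2],
  [0,0,0,0,0,0,0.2],
])

```text
t: 13.1
tool_pos: [0.5966, 0.0924, 0.1265]
tool_rot: [-3.098, 0.516, -0.004]
contact_force: [-0.5, -0.6, 0.6]
opening: 0.0288
```

```bash
python3 - <<'E'
from look import *
o,tool,im=look("e2")
E
```

```text
t 13.1 tcp [0.5966 0.0924 0.1265] yaw_y -108.93 z [ 0.0026  0.     -1.    ] F [-0.5  -0.58  0.65] open 0.0288
```

View pics/e2.png

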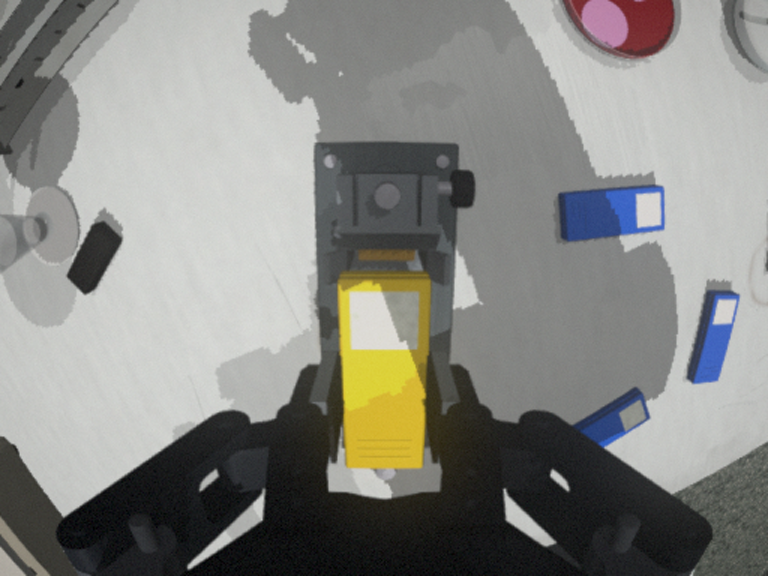

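Request:
carry_out([
  [-0.03,-0.02,-0.4,0,0,0,0.2],
  [0,0,-0.4,0,0,0,0.2],
  [0,0,-0.2,0,0,0,0.2],
  [0,0,-0.08,0,0,0,0.2],
  [0,0,-0.08,0,0,0,0.2],
  [0,0,0,0,0,0,0.2],
  [0,0,0,0,0,0,0.2],
])

```text
t: 13.85
tool_pos: [0.5949, 0.092, 0.0958]
tool_rot: [-3.099, 0.516, -0.0]
contact_force: [0.7, 0.5, -1.2]
opening: 0.0288
```

Request:
carry_out([
  [0,0,-0.08,0,0,0,0.2],
  [0,0,0,0,0,0,0.2],
])

```text
t: 14.05
tool_pos: [0.5948, 0.092, 0.0936]
tool_rot: [3.099, -0.516, -0.0]
contact_force: [-0.8, -0.4, -0.9]
opening: 0.0286
```

Request:
carry_out([
  [0,0,-0.08,0,0,0,0.2],
  [0,0,0,0,0,0,0.2],
])

```text
t: 14.25
tool_pos: [0.5947, 0.0919, 0.0915]
tool_rot: [3.099, -0.516, -0.001]
contact_force: [0.4, -1.2, -0.6]
opening: 0.0286
```

Request:
carry_out([
  [0,0,-0.06,0,0,0,0.2],
  [0,0,0,0,0,0,0.2],
])

```text
t: 14.45
tool_pos: [0.5948, 0.0919, 0.0901]
tool_rot: [3.099, -0.516, -0.0]
contact_force: [0.1, 0.2, -0.8]
opening: 0.0286
```

Request:
carry_out([
  [0,0,-0.06,0,0,0,0.2],
  [0,0,0,0,0,0,0.2],
])

```text
t: 14.65
tool_pos: [0.5952, 0.0919, 0.089]
tool_rot: [-3.099, 0.516, -0.001]
contact_force: [0.7, -1.1, 0.2]
opening: 0.0286
```

Request:
carry_out([
  [0,0,-0.06,0,0,0,0.2],
  [0,0,0,0,0,0,0.2],
])

```text
t: 14.85
tool_pos: [0.5954, 0.092, 0.0879]
tool_rot: [-3.099, 0.516, -0.002]
contact_force: [-0.1, -1.1, 2.3]
opening: 0.029
```

Request:
carry_out([
  [0,0,-0.04,0,0,0,0.2],
  [0,0,0,0,0,0,0.2],
])

```text
t: 15.05
tool_pos: [0.5953, 0.092, 0.0868]
tool_rot: [-3.099, 0.516, -0.002]
contact_force: [1.4, 1.2, 3.8]
opening: 0.0286
```

```bash
python3 - <<'E'
from look import *
o,tool,im=look("e3")
E
```

```text
t 15.05 tcp [0.5953 0.092  0.0868] yaw_y -108.92 z [ 1.e-03  1.e-04 -1.e+00] F [1.39 1.19 3.78] open 0.0286
```

View pics/e3.png

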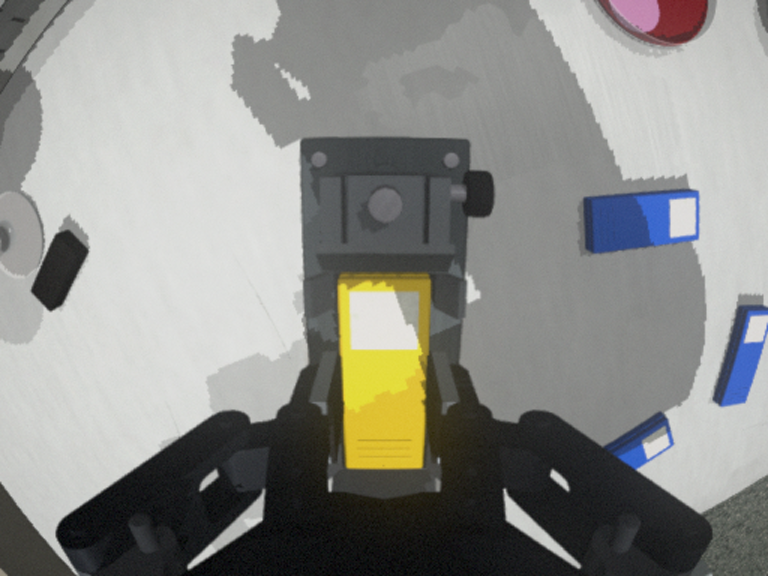

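Request:
carry_out([
  [0,0,0.02,0,0,0,0.5],
  [0,0,0,0,0,0,0.5],
  [0,0,0,0,0,0,0.5],
  [0,0,0,0,0,0,0.5],
  [0,0,0.2,0,0,0,0.5],
  [0,0,0.5,0,0,0,0.5],
  [0,0,0.8,0,0,0,0.5],
  [0,0,0,0,0,0,0],
  [0,0,0,0,0,0,0],
  [0,0,0,0,0,0,0],
  [0,0,0,0,0,0,0],
])

```text
t: 16.2
tool_pos: [0.5942, 0.0919, 0.1232]
tool_rot: [3.099, -0.516, -0.003]
contact_force: [0.2, -0.2, -0.2]
opening: 0.0003
```

```bash
python3 - <<'E'
from look import *
o,tool,im=look("e4")
E
```

```text
t 16.2 tcp [0.5942 0.0919 0.1232] yaw_y -108.92 z [-1.8e-03 -1.0e-04 -1.0e+00] F [ 0.17 -0.18 -0.24] open 0.0003
```

View pics/e4.png

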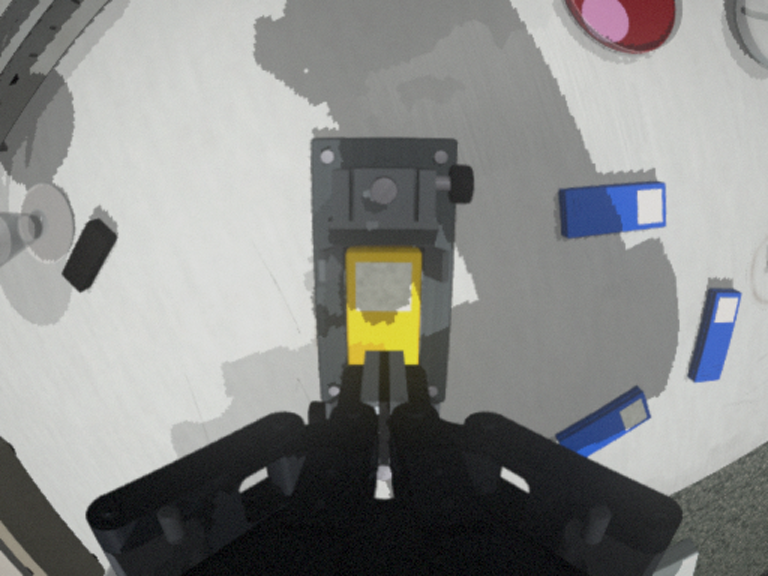

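Request:
carry_out([
  [0.03,0,-0.5,0,0,0,0],
  [0,0,-0.4,0,0,0,0],
  [0,0,-0.1,0,0,0,0],
  [0,0,-0.1,0,0,0,0],
  [0,0,-0.1,0,0,0,0],
  [0,0,0,0,0,0,0],
])

```text
t: 16.85
tool_pos: [0.596, 0.092, 0.0947]
tool_rot: [-3.098, 0.516, -0.001]
contact_force: [0.2, 0.4, 1.6]
opening: 0.0001
```

Request:
carry_out([
  [0,0,-0.1,0,0,0,0],
  [0,0,-0.1,0,0,0,0],
  [0,0,0,0,0,0,0],
])

```text
t: 17.15
tool_pos: [0.5965, 0.092, 0.0898]
tool_rot: [-3.098, 0.516, -0.004]
contact_force: [2.4, -0.5, 3.1]
opening: 0.0001
```

Request:
carry_out([
  [0,0,-0.1,0,0,0,0],
  [0,0,-0.1,0,0,0,0],
  [0,0,0,0,0,0,0],
])

```text
t: 17.45
tool_pos: [0.5964, 0.0919, 0.0846]
tool_rot: [-3.098, 0.516, -0.003]
contact_force: [3.1, 0.8, 4.0]
opening: -0.0001
```

Request:
carry_out([
  [0,0,-0.1,0,0,0,0],
  [0,0,-0.1,0,0,0,0],
  [0,0,0,0,0,0,0],
])

```text
t: 17.75
tool_pos: [0.5964, 0.092, 0.0798]
tool_rot: [-3.098, 0.516, -0.003]
contact_force: [1.4, 0.1, 6.6]
opening: -0.0
```

Request:
carry_out([
  [0,0,-0.1,0,0,0,0],
  [0,0,-0.1,0,0,0,0],
  [0,0,0,0,0,0,0],
])

```text
t: 18.05
tool_pos: [0.5964, 0.0919, 0.0751]
tool_rot: [-3.099, 0.516, -0.003]
contact_force: [1.7, -0.3, 7.5]
opening: -0.0002
```

Request:
carry_out([
  [0,0,-0.1,0,0,0,0],
  [0,0,-0.1,0,0,0,0],
  [0,0,0,0,0,0,0],
])

```text
t: 18.35
tool_pos: [0.5964, 0.092, 0.0703]
tool_rot: [-3.099, 0.516, -0.002]
contact_force: [0.4, 0.4, 8.1]
opening: 0.0002
```

```bash
python3 - <<'E'
from look import *
o,tool,im=look("e5")
E
```

```text
t 18.35 tcp [0.5964 0.092  0.0703] yaw_y -108.92 z [ 1.6e-03  1.0e-04 -1.0e+00] F [0.38 0.41 8.13] open 0.0002
```

View pics/e5.png

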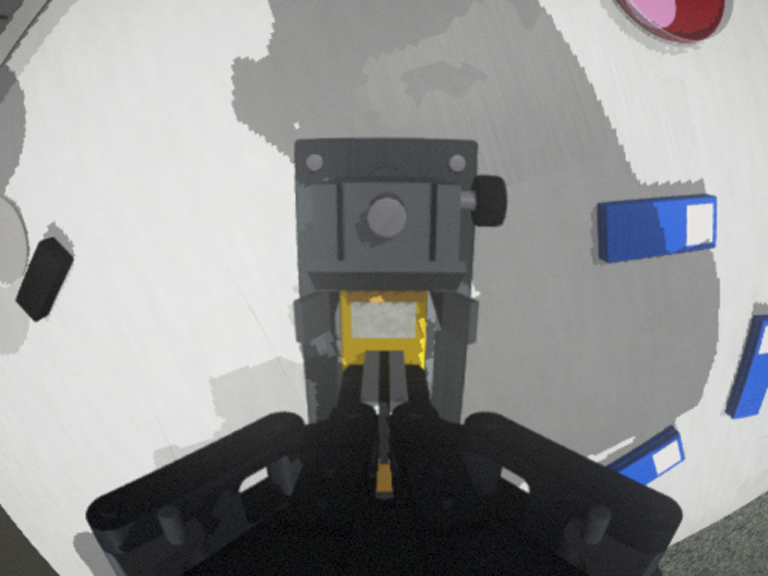

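Request:
carry_out([
  [0,0,0.1,0,0,0,0],
  [0,0,0.2,0,0,0,0],
  [0,0,0.3,0,0,0,0],
  [0,0,0.8,0,0,0,0],
  [-0.6,0.2,1,0,0,0,0.5],
  [-0.8,0.27,1,0,0,0,1],
  [-0.8,0.27,0.8,0,0,0,1],
  [0,0,0,0,0,0,1],
  [0,0,0,0,0,0,1],
])

```text
t: 19.3
tool_pos: [0.5399, 0.1104, 0.1732]
tool_rot: [3.098, -0.516, -0.002]
contact_force: [-0.0, 0.0, -1.0]
opening: 0.0726
```

```bash
python3 - <<'E'
from mag import *
o,tool,im=look("e6")
h=cv2.cvtColor(im["frame"],cv2.COLOR_BGR2HSV)
m=cv2.inRange(h,(15,90,50),(34,255,255)); k,l,s,c=cv2.connectedComponentsWithStats(m)
print([(s[q].tolist()) for q in range(1,k) if s[q,4]>60])
a=im["frame"][80:220,180:330]; cv2.imwrite("pics/e6c.png",cv2.resize(a,None,fx=4,fy=4,interpolation=cv2.INTER_CUBIC))
sc=ctrl.get_image("scene")["frame"][225:345,160:270]; cv2.imwrite("pics/e6s.png",cv2.resize(sc,None,fx=5,fy=5,interpolation=cv2.INTER_CUBIC))
E
```

```text
t 19.3 tcp [0.5399 0.1104 0.1732] yaw_y -108.9 z [-1.6e-03 -4.0e-04 -1.0e+00] F [-0.02  0.01 -1.05] open 0.0726
[[235, 75, 39, 102, 3271]]
```

View pics/e6c.png

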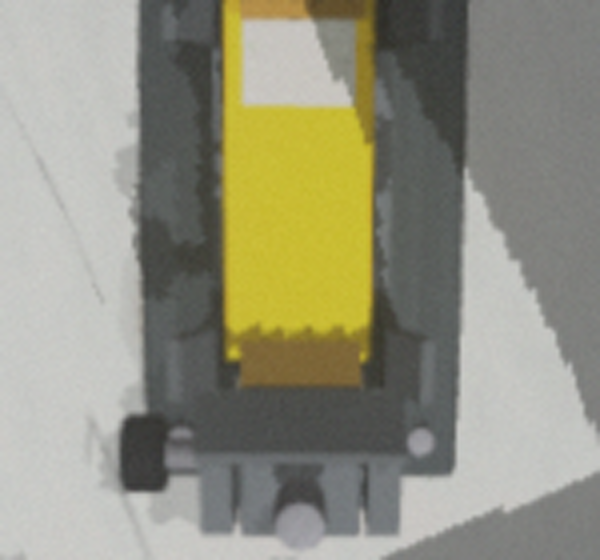

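View pics/e6s.png

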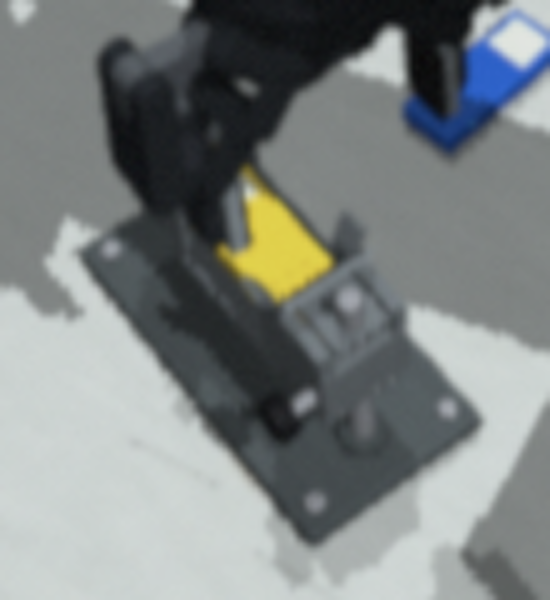

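Request:
carry_out([
  [-0.39,-0.87,0,0,0,-0.02,1],
  [-0.39,-0.87,0,0,0,-0.02,1],
  [-0.39,-0.87,0,0,0,-0.02,1],
  [-0.39,-0.87,0,0,0,-0.02,1],
  [-0.39,-0.87,-0.1,0,0,-0.02,1],
  [-0.39,-0.87,-0.1,0,0,-0.02,1],
  [-0.39,-0.87,-0.1,0,0,-0.02,1],
  [-0.39,-0.87,-0.1,0,0,-0.02,1],
  [-0.39,-0.87,-0.2,0,0,-0.02,1],
  [-0.39,-0.87,-0.2,0,0,-0.02,1],
  [-0.39,-0.87,-0.2,0,0,-0.02,1],
  [0,0,0,0,0,0,1],
])

```text
t: 20.6
tool_pos: [0.4316, -0.1304, 0.1468]
tool_rot: [-3.091, 0.556, 0.007]
contact_force: [0.8, -0.3, 0.3]
opening: 0.0853
```

Request:
carry_out([
  [0,0,0,0,0,0,1],
  [0,0,0,0,0,0,1],
])

```text
t: 20.8
tool_pos: [0.4335, -0.1284, 0.1488]
tool_rot: [-3.092, 0.55, 0.002]
contact_force: [-0.1, 0.7, 0.6]
opening: 0.0855
```

```bash
python3 - <<'E'
from look import *
o,tool,im=look("f1")
for d in ctrl.trace(im,"blue_mailer"): print(round(d["p"],2),np.round(np.array(d["rect"])*[512,384,512,384]).tolist(),[np.round(fitrect(im,d["mask"],z,tool),4) for z in(.006,.012)])
h=cv2.cvtColor(im["frame"],cv2.COLOR_BGR2HSV)
m=cv2.inRange(h,(105,120,50),(125,255,255)); k,l,s,c=cv2.connectedComponentsWithStats(m)
for j in range(1,k):
  if s[j,4]>200: print(s[j],[np.round(fitrect(im,l==j,z,tool),4) for z in(.006,.012)])
E
```

```text
t 20.8 tcp [ 0.4335 -0.1284  0.1488] yaw_y -110.16 z [-9.e-04  8.e-04 -1.e+00] F [-0.08  0.68  0.58] open 0.0855
0.97 [240.0, 104.0, 28.0, 78.0] [array([  0.4681,  -0.1409, -19.592 ,  77.0417,  30.2805]), array([  0.4688,  -0.1412, -19.592 ,  75.4253,  29.6452])]
0.8 [138.0, 183.0, 71.0, 59.0] [array([ 4.28700e-01, -3.12000e-02, -7.80034e+01,  8.16856e+01,
        3.30271e+01]), array([ 4.30300e-01, -3.38000e-02, -7.80034e+01,  7.99717e+01,
        3.23342e+01])]
0.23 [1.0, 43.0, 68.0, 159.0] [array([ 5.998000e-01,  1.145000e-01, -1.910150e+01,  1.894267e+02,
        1.370060e+02]), array([ 5.978000e-01,  1.088000e-01, -1.910150e+01,  1.854523e+02,
        1.341315e+02])]
[ 103   33   74   48 1601] [array([ 5.94200e-01, -6.29000e-02,  7.94124e+01,  7.78592e+01,
        3.12658e+01]), array([ 5.92400e-01, -6.49000e-02,  7.94123e+01,  7.62256e+01,
        3.06098e+01])]
[ 240  105   32   77 1831] [array([  0.468 ,  -0.1411, -19.5599,  75.2723,  29.7285]), array([  0.4687,  -0.1414, -19.5599,  73.6931,  29.1047])]
[ 138  186   69   57 1388] [array([ 4.28400e-01, -3.06000e-02, -7.72876e+01,  7.88143e+01,
        3.03274e+01]), array([ 4.30000e-01, -3.32000e-02, -7.72876e+01,  7.71607e+01,
        2.96911e+01])]
```

View pics/f1.png

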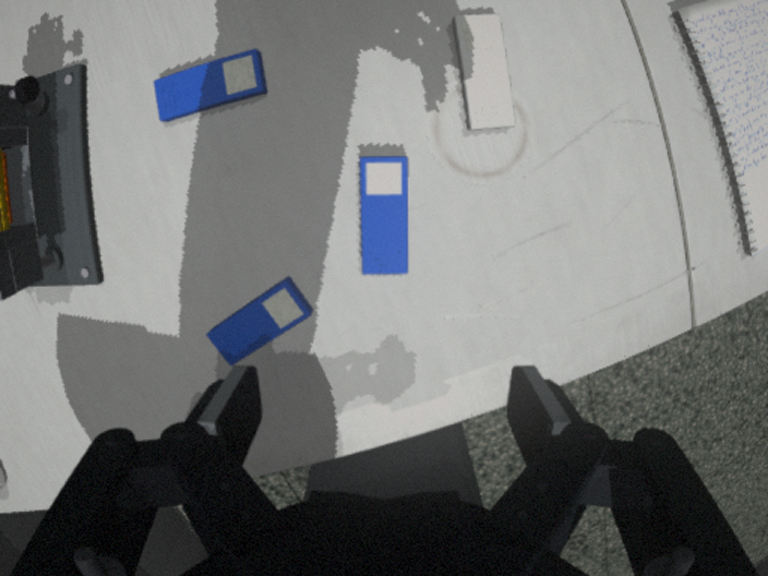

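Request:
carry_out([
  [0.35,-0.13,-1,0,0,0.1,0.55],
  [0.35,-0.13,-1,0,0,0,0.55],
  [0.35,-0.13,-1,0,0,0,0.55],
  [0.35,-0.13,-1,0,0,0,0.55],
  [0,0,-0.8,0,0,0,0.55],
  [0,0,-0.6,0,0,0,0.55],
  [0,0,-0.4,0,0,0,0.55],
  [0,0,-0.06,0,0,0,0.55],
  [0,0,0,0,0,0,0.55],
  [0,0,0,0,0,0,0.55],
])

```text
t: 21.9
tool_pos: [0.4693, -0.142, 0.0039]
tool_rot: [3.095, -0.534, 0.003]
contact_force: [-1.1, -0.1, 0.5]
opening: 0.0466
```

```bash
python3 - <<'E'
from look import *
o,tool,im=look("f2")
E
```

```text
t 21.9 tcp [ 0.4693 -0.142   0.0039] yaw_y -109.59 z [ 1.8e-03 -8.0e-04 -1.0e+00] F [-1.11 -0.06  0.53] open 0.0466
```

View pics/f2.png

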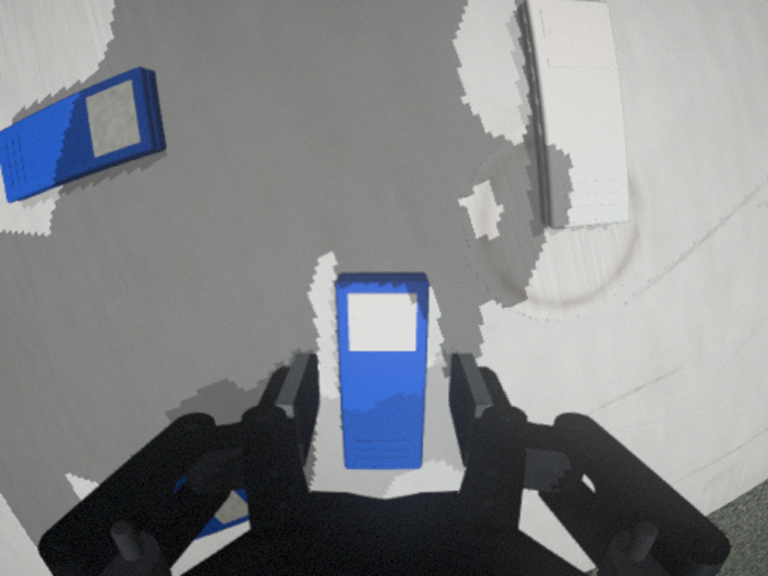

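Request:
carry_out([
  [0,0,0,0,0,0,0.2],
  [0,0,0,0,0,0,0.2],
  [0,0,0,0,0,0,0.2],
  [0,0,0,0,0,0,0.2],
  [0,0,0,0,0,0,0.2],
  [0,0,0.3,0,0,0,0.2],
  [0,0,0.8,0,0,0,0.2],
  [0,0,1,0,0,0,0.2],
  [0,0,1,0,0,0,0.2],
  [0,0,0,0,0,0,0.2],
], grip_force=40)

```text
t: 22.95
tool_pos: [0.4708, -0.1429, 0.0842]
tool_rot: [3.094, -0.535, 0.011]
contact_force: [0.5, -0.7, -0.9]
opening: 0.0288
```

Request:
carry_out([
  [0.25,0.92,0.6,0,0,0,0.2],
  [0.25,0.92,0.6,0,0,0,0.2],
  [0.25,0.92,0.6,0,0,0,0.2],
  [0.25,0.92,0.6,0,0,0,0.2],
  [0.25,0.92,0.6,0,0,0,0.2],
  [0.25,0.92,0.6,0,0,0.1,0.2],
  [0.25,0.92,0.6,0,0,0,0.2],
  [0.25,0.92,0.2,0,0,0,0.2],
  [0.25,0.92,0,0,0,0,0.2],
  [0.25,0.92,0,0,0,0,0.2],
  [0.25,0.92,0,0,0,0,0.2],
  [0,0,0,0,0,0,0.2],
])

```text
t: 24.15
tool_pos: [0.5366, 0.1131, 0.1886]
tool_rot: [-3.099, 0.515, 0.004]
contact_force: [-0.4, -1.0, 0.7]
opening: 0.0287
```

Request:
carry_out([
  [0,0,0,0,0,0,0.2],
  [0,0,0,0,0,0,0.2],
])

```text
t: 24.35
tool_pos: [0.5366, 0.1105, 0.1894]
tool_rot: [3.097, -0.52, -0.002]
contact_force: [-0.3, 0.9, -0.5]
opening: 0.0287
```

```bash
python3 - <<'E'
from mag import *
o,tool,im=look("g1")
for nm in("mag_axis","mag_lip"):
        for d in ctrl.mark_of(im,nm): 
          px=np.array(d["position"])*[512,384]; print(nm,round(d["p"],2),px.round(1),plane(im,px,.075,tool)[0].round(4))
h=cv2.cvtColor(im["frame"],cv2.COLOR_BGR2HSV)
m=cv2.inRange(h,(105,120,50),(125,255,255)); k,l,s,c=cv2.connectedComponentsWithStats(m); j=1+np.argmax(s[1:,4])
print(s[j],[np.round(fitrect(im,l==j,tool[0][2]+z,tool),4) for z in(.004,.008)])
m=cv2.inRange(h,(15,90,50),(34,255,255)); k,l,s,c=cv2.connectedComponentsWithStats(m); j=1+np.argmax(s[1:,4])
print(s[j],[np.round(fitrect(im,l==j,z,tool),4) for z in(.075,.08)])
E
```

```text
t 24.35 tcp [0.5366 0.1105 0.1894] yaw_y -109.07 z [-1.5e-03 -4.0e-04 -1.0e+00] F [-0.34  0.95 -0.54] open 0.0287
mag_lip 0.68 [257.2  83.1] [0.6243 0.0785 0.075 ]
[ 226  183   61  129 5354] [array([  0.5348,   0.1104, -19.1266,  79.1116,  31.8235]), array([  0.537 ,   0.1097, -19.1265,  76.8375,  30.9087])]
[ 235   73   37   95 2821] [array([  0.5949,   0.0925, -19.149 ,  82.4763,  31.5282]), array([  0.5952,   0.0924, -19.149 ,  80.8749,  30.916 ])]
```

View pics/g1.png

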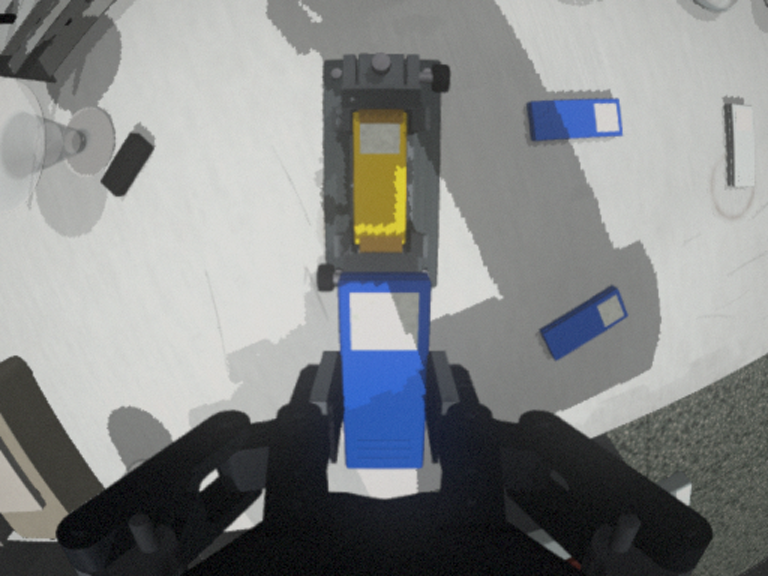

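Request:
carry_out([
  [0.78,-0.25,0,0,0,0,0.2],
  [0.78,-0.25,0,0,0,0,0.2],
  [0.78,-0.25,0,0,0,0,0.2],
  [0,0,-0.6,0,0,0,0.2],
  [0,0,-0.6,0,0,0,0.2],
  [0,0,-0.6,0,0,0,0.2],
  [0,0,-0.6,0,0,0,0.2],
  [0,0,-0.2,0,0,0,0.2],
  [0,0,0,0,0,0,0.2],
  [0,0,0,0,0,0,0.2],
  [0,0,0,0,0,0,0.2],
])

```text
t: 25.6
tool_pos: [0.5963, 0.0925, 0.1265]
tool_rot: [-3.098, 0.519, -0.003]
contact_force: [-0.3, 0.8, -0.9]
opening: 0.0287
```

```bash
python3 - <<'E'
from look import *
o,tool,im=look("g2")
E
```

```text
t 25.6 tcp [0.5963 0.0925 0.1265] yaw_y -109.03 z [ 1.9e-03  1.0e-04 -1.0e+00] F [-0.28  0.77 -0.94] open 0.0287
```

View pics/g2.png

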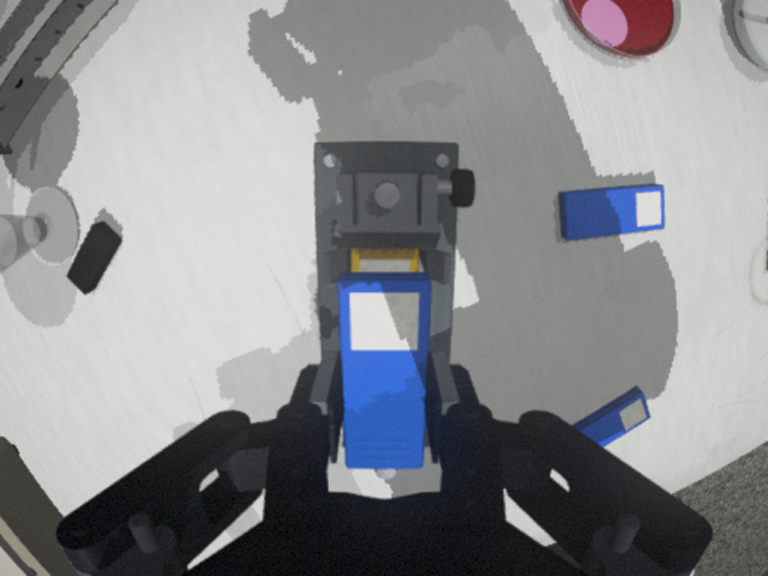

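Request:
carry_out([
  [-0.03,-0.02,-0.4,0,0,0,0.2],
  [0,0,-0.4,0,0,0,0.2],
  [0,0,-0.2,0,0,0,0.2],
  [0,0,-0.12,0,0,0,0.2],
  [0,0,-0.12,0,0,0,0.2],
  [0,0,-0.1,0,0,0,0.2],
  [0,0,0,0,0,0,0.2],
  [0,0,0,0,0,0,0.2],
])

```text
t: 26.45
tool_pos: [0.5951, 0.0918, 0.0918]
tool_rot: [3.098, -0.519, 0.001]
contact_force: [0.7, -0.9, -0.8]
opening: 0.0287
```

Request:
carry_out([
  [0,0,-0.06,0,0,0,0.2],
  [0,0,0,0,0,0,0.2],
])

```text
t: 26.65
tool_pos: [0.5951, 0.0919, 0.0905]
tool_rot: [-3.098, 0.52, -0.001]
contact_force: [2.3, -0.6, -0.4]
opening: 0.0291
```

Request:
carry_out([
  [0,0,-0.06,0,0,0,0.2],
  [0,0,0,0,0,0,0.2],
])

```text
t: 26.85
tool_pos: [0.5953, 0.092, 0.0894]
tool_rot: [-3.098, 0.519, -0.001]
contact_force: [1.4, -0.9, 2.4]
opening: 0.0285
```

Request:
carry_out([
  [0,0,-0.06,0,0,0,0.2],
  [0,0,0,0,0,0,0.2],
])

```text
t: 27.05
tool_pos: [0.5956, 0.092, 0.0885]
tool_rot: [-3.098, 0.519, -0.002]
contact_force: [-0.0, 0.3, 4.6]
opening: 0.029
```

Request:
carry_out([
  [0,0,0.02,0,0,0,0.5],
  [0,0,0,0,0,0,0.5],
  [0,0,0,0,0,0,0.5],
  [0,0,0,0,0,0,0.5],
  [0,0,0.2,0,0,0,0.5],
  [0,0,0.5,0,0,0,0.5],
  [0,0,0.7,0,0,0,0.5],
  [0,0,0,0,0,0,0],
  [0,0,0,0,0,0,0],
  [0,0,0,0,0,0,0],
  [0,0,0,0,0,0,0],
])

```text
t: 28.15
tool_pos: [0.5943, 0.0919, 0.1218]
tool_rot: [3.098, -0.519, -0.003]
contact_force: [0.3, -0.4, -0.0]
opening: -0.0002
```

```bash
python3 - <<'E'
from look import *
o,tool,im=look("g3")
E
```

```text
t 28.15 tcp [0.5943 0.0919 0.1218] yaw_y -109.04 z [-0.0016 -0.     -1.    ] F [ 0.34 -0.38 -0.04] open -0.0002
```

View pics/g3.png

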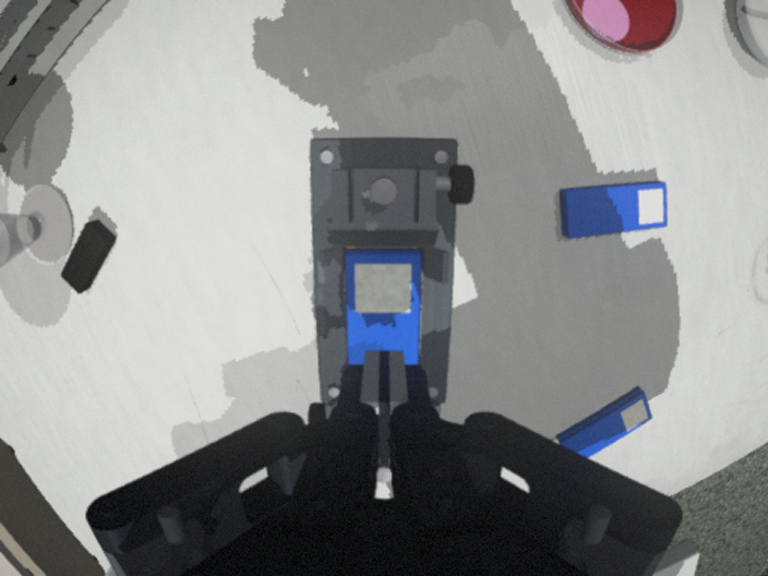

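Request:
carry_out([
  [0.03,0,-0.5,0,0,0,0],
  [0,0,-0.4,0,0,0,0],
  [0,0,-0.1,0,0,0,0],
  [0,0,-0.1,0,0,0,0],
  [0,0,-0.1,0,0,0,0],
  [0,0,-0.1,0,0,0,0],
  [0,0,0,0,0,0,0],
])

```text
t: 28.9
tool_pos: [0.5968, 0.0919, 0.0916]
tool_rot: [-3.098, 0.519, -0.004]
contact_force: [-0.8, -0.9, 5.3]
opening: 0.0001
```

Request:
carry_out([
  [0,0,-0.08,0,0,0,0],
  [0,0,-0.08,0,0,0,0],
  [0,0,0,0,0,0,0],
])

```text
t: 29.2
tool_pos: [0.5968, 0.092, 0.0878]
tool_rot: [-3.098, 0.519, -0.004]
contact_force: [-0.9, -0.3, 6.7]
opening: 0.0002
```

Request:
carry_out([
  [0,0,-0.08,0,0,0,0],
  [0,0,0,0,0,0,0],
])

```text
t: 29.4
tool_pos: [0.5968, 0.0919, 0.086]
tool_rot: [-3.098, 0.519, -0.004]
contact_force: [-0.7, -0.2, 7.0]
opening: 0.0001
```

Request:
carry_out([
  [0,0,-0.06,0,0,0,0],
  [0,0,0,0,0,0,0],
])

```text
t: 29.6
tool_pos: [0.5968, 0.092, 0.0846]
tool_rot: [-3.098, 0.519, -0.004]
contact_force: [-1.3, -0.1, 7.0]
opening: 0.0
```

Request:
carry_out([
  [0,0,-0.06,0,0,0,0],
  [0,0,0,0,0,0,0],
])

```text
t: 29.8
tool_pos: [0.5969, 0.0919, 0.0832]
tool_rot: [-3.098, 0.519, -0.004]
contact_force: [-1.0, -0.1, 7.5]
opening: -0.0
```

Request:
carry_out([
  [0,0,-0.04,0,0,0,0],
  [0,0,0,0,0,0,0],
])

```text
t: 30.0
tool_pos: [0.5968, 0.0919, 0.0823]
tool_rot: [-3.098, 0.519, -0.004]
contact_force: [-1.6, -0.4, 7.8]
opening: -0.0001
```

Request:
carry_out([
  [0,0,-0.04,0,0,0,0],
  [0,0,0,0,0,0,0],
])

```text
t: 30.2
tool_pos: [0.5969, 0.092, 0.0812]
tool_rot: [-3.098, 0.519, -0.004]
contact_force: [-0.8, -0.4, 8.1]
opening: -0.0001
```

Request:
carry_out([
  [0,0,-0.04,0,0,0,0],
  [0,0,0,0,0,0,0],
])

```text
t: 30.4
tool_pos: [0.5968, 0.092, 0.0801]
tool_rot: [-3.098, 0.519, -0.004]
contact_force: [-1.0, -1.1, 7.1]
opening: 0.0004
```

Request:
carry_out([
  [0,0,-0.04,0,0,0,0],
  [0,0,0,0,0,0,0],
])

```text
t: 30.6
tool_pos: [0.5968, 0.092, 0.0793]
tool_rot: [-3.098, 0.519, -0.004]
contact_force: [-2.5, -0.2, 8.9]
opening: 0.0003
```

Request:
carry_out([
  [0,0,-0.03,0,0,0,0],
  [0,0,0,0,0,0,0],
])

```text
t: 30.8
tool_pos: [0.5969, 0.092, 0.0788]
tool_rot: [-3.098, 0.519, -0.004]
contact_force: [-3.9, -0.0, 9.7]
opening: -0.0001
```

Request:
carry_out([
  [0,0,-0.03,0,0,0,0],
  [0,0,0,0,0,0,0],
])

```text
t: 31.0
tool_pos: [0.5969, 0.092, 0.0786]
tool_rot: [-3.098, 0.519, -0.004]
contact_force: [-3.6, -0.8, 11.9]
opening: -0.0001
```

Request:
carry_out([
  [0,0,-0.03,0,0,0,0],
  [0,0,0,0,0,0,0],
])

```text
t: 31.2
tool_pos: [0.5969, 0.092, 0.0783]
tool_rot: [-3.098, 0.519, -0.003]
contact_force: [-4.5, 0.0, 13.4]
opening: -0.0
```

Request:
carry_out([
  [0,0,-0.03,0,0,0,0],
  [0,0,0,0,0,0,0],
])

```text
t: 31.4
tool_pos: [0.5969, 0.092, 0.078]
tool_rot: [-3.098, 0.519, -0.003]
contact_force: [-7.4, -0.2, 16.5]
opening: 0.0
```

```bash
python3 - <<'E'
from look import *
o,tool,im=look("g4"); print(o["wrist_torque"].round(2))
E
```

```text
t 31.4 tcp [0.5969 0.092  0.078 ] yaw_y -109.02 z [ 2.e-03 -1.e-04 -1.e+00] F [-7.36 -0.2  16.5 ] open 0.0
[-0.14  1.12 -0.  ]
```

View pics/g4.png

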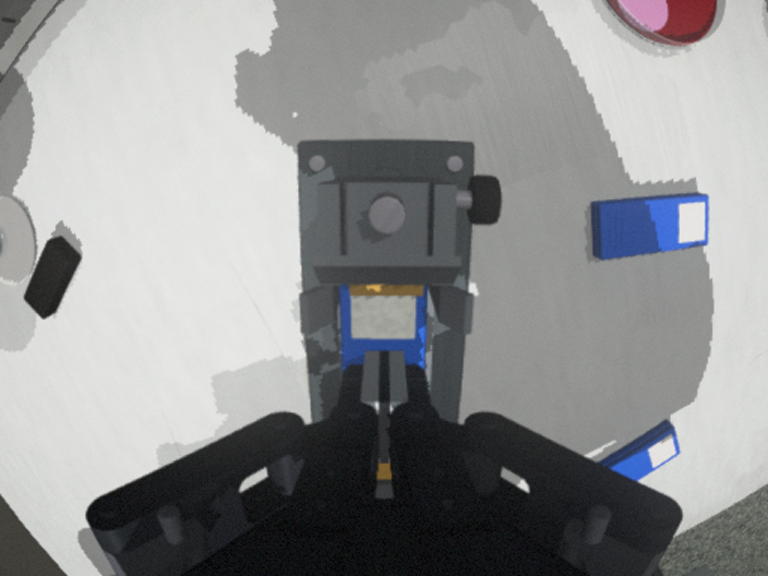

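Request:
carry_out([
  [0,0,-0.03,0,0,0,0],
  [0,0,0,0,0,0,0],
])

```text
t: 31.65
tool_pos: [0.5969, 0.092, 0.0777]
tool_rot: [-3.098, 0.519, -0.003]
contact_force: [-7.6, -0.1, 17.7]
opening: -0.0001
```

Request:
carry_out([
  [0,0,-0.03,0,0,0,0],
  [0,0,0,0,0,0,0],
])

```text
t: 31.85
tool_pos: [0.5969, 0.092, 0.0773]
tool_rot: [-3.098, 0.519, -0.003]
contact_force: [-9.2, -0.6, 20.0]
opening: -0.0004
```

Request:
carry_out([
  [0,0,0.1,0,0,0,0],
  [0,0,0.1,0,0,0,0],
  [0,0,0.2,0,0,0,0],
  [0,0,0.3,0,0,0,0],
  [0,0,0.8,0,0,0,0],
  [-0.6,0.2,1,0,0,0,0],
  [-0.8,0.27,1,0,0,0,0],
  [-0.8,0.27,0.4,0,0,0,0],
  [0,0,0,0,0,0,0],
  [0,0,0,0,0,0,0],
])

```text
t: 32.85
tool_pos: [0.5406, 0.1104, 0.1701]
tool_rot: [3.098, -0.519, 0.001]
contact_force: [0.7, 0.1, 0.7]
opening: -0.0
```

```bash
python3 - <<'E'
from mag import *
o,tool,im=look("g6")
a=im["frame"][50:250,160:350]; cv2.imwrite("pics/g6c.png",cv2.resize(a,None,fx=3,fy=3,interpolation=cv2.INTER_CUBIC))
sc=ctrl.get_image("scene")["frame"][225:345,160:270]; cv2.imwrite("pics/g6s.png",cv2.resize(sc,None,fx=4,fy=4,interpolation=cv2.INTER_CUBIC))
E
```

```text
t 32.85 tcp [0.5406 0.1104 0.1701] yaw_y -109.01 z [ 4.e-04 -2.e-04 -1.e+00] F [0.68 0.09 0.7 ] open -0.0
```

View pics/g6c.png

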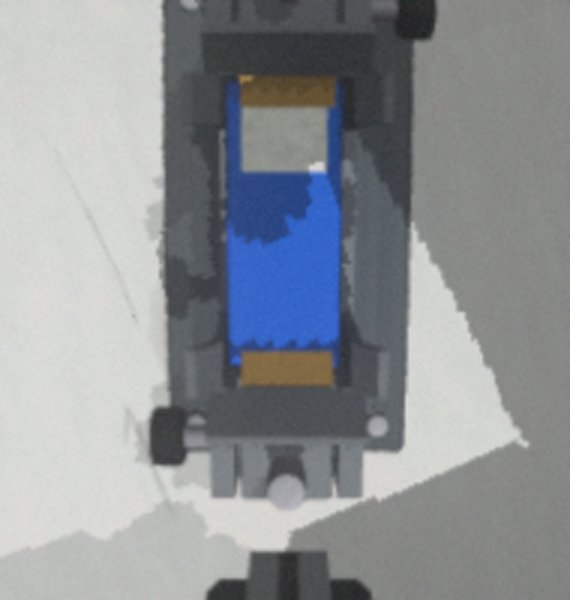

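View pics/g6s.png

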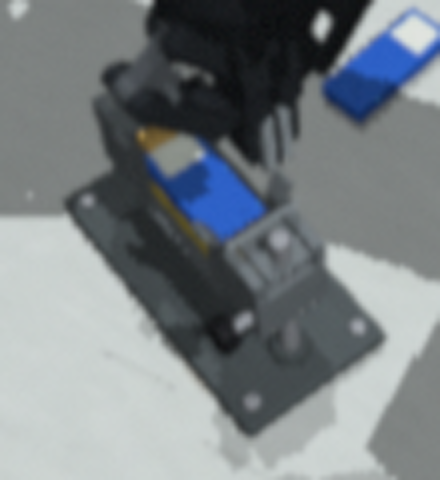

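```bash
python3 - <<'E'
from station import ctrl
print(ctrl.finish_job())
E
```

```text
the job is handed in; nothing more can be done
None
```

I loaded the yellow mailer and then the blue one that started farthest right into the magazine, and handed the job in at about 33 s of the 72 s allowed. No verdict came back, so success rests on my own checks.

- **Yellow:** it rested level on the lips and I pressed it about 8 mm below them. The highest force I read was about 8 N. The pictures afterwards show both brass lips over its top.
- **Blue:** it went in the same way. From about 79 mm above the bench the force climbed at roughly 8 N/mm, as the buffers should. I stopped at 20 N vertical with about 9 N sideways, so about 22 N in all, below the 40 N limit.
- **Last pictures:** both lips lie fully over both ends of the blue mailer. It is centred and lined up with the channel, and the yellow shows below it. The open-air force reading was under 1 N, so the arm was clear.
- **Bystanders:** I saw no contact with the white mailer, lamp, bottle or dish, but I did not measure their positions again at the end.

The sideways force during the blue press was larger than I expected. I put it down to friction at the fingertips. It was gone once I lifted off, and the pictures show no sign that an end hung up.

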